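# Start the spice mill's lid in its thread and run it down to the interlock click

## Robot

A 6-joint arm with a two-finger parallel gripper is mounted at the origin on the work surface. World frame = base frame: x ahead of the robot, y to its left, z up, the work surface at z = 0. Lengths are in mm, angles in degrees, forces in N, time in s.
With the tool pointing down it reaches from about 300 to 850 mm from the base axis. Payload 4.2 kg.
Tool frame: the origin (TCP) lies at the very end of the fingers, on their centre line; the grasp point (between the pads) lies 19 mm behind it (env.tcp_to_grasp is the distance from the TCP to the grasp point, in mm); z points along the fingers, y is the line along which they close (so a half turn about z gives the same grasp; the last joint's range is limited). The gripper opens to 91 mm and grips with 3 to 60 N. Pads are 32 mm wide; open, the fingers measure 118 mm over their backs; the gripper's body (76 mm by 178 mm) begins 60 mm behind the grasp point.
Start: joints at [74.026, 18.312, 89.639, -0, 72.044, -1.146], TCP at [147.156, 555.867, 213.976] pointing down, gripper open.
Joint ranges: [-177.97, 177.97], [-48.28, 115.42], [12.27, 149.76], [-77.06, 257.06], [2.81, 150.46], [-146.56, 146.56]. Speed limits (degrees/s): [147.25, 147.25, 180, 180, 180, 180].

## Interface

Orientations are given as [roll, pitch, yaw] about the fixed x, y, z axes, in that order (R = Rz(yaw) Ry(pitch) Rx(roll)).
In Python, from workcell import env gives the robot as it stands.
- The arm moves only by the tool move_arm, never from a script. Its argument "plan" is a list of rows, each a list of 3 entries, a list of its own where there are three numbers: the shift along the world's x, y, z in cm, then the turn about the world's z in degrees, then the closure, from 0 (fully open) to 1 (shut). In form: [[[x, y, z], turn, claw], ...]. A call has 1 to 5 rows; each row shifts and turns the commanded pose from where the row before left it; what a row does not reach is not made up. A row lasts 1/10 s, in which the tool goes at most 50 mm and 8.59 degrees, less where a joint would pass 70% of its speed; a pose out of reach is approached as far as the arm can. A call is refused whole if a number of a shift passes 5 or a number of a turn 8.59, either way. A call with a gripper value outside its range is refused whole. The fingers move at their own pace and stop on an object; "squeeze" is the grip in N (left out, the last holds). Time passes only in rows, so rows that do not move let the fingers close. It gives the time, the measured TCP pose, the force, the opening and the grip force at its end, in the units of the state.
- env.state(): the state, without advancing time (a new reading comes with each control period).
- env.grab_frame(name): name is "scene" or "top"; returns a dict with "frame" (480x640x3 uint8, red, green, blue), "z_map" (480x640 float32, mm along the optical axis (not along the pixel's ray), 0 where there is no reading), "fovy" (degrees; the focal length in pixels is half the picture's height over the tangent of half this angle, whatever the lens; pixels are square), "cx", "cy" (the principal point, pixels), "D" ([k1, k2, p1, p2, k3] as OpenCV has them; the pictures are not rectified), "position" and "orientation" of the camera in the world. Camera axes: x right, y down, z forward; pixel columns grow to the right and rows downward; lengths in mm; the calibration is good to about 2 mm. A picture is of the moment at which its call begins.
- env.job_done(): hands the job in; it is judged then, once.
Trained networks look in a picture, given as the dict that the camera call returned (one of the last four; its "shot" number tells which), for a name from the list of things; names that differ only in an ending like _2 or _b are one class to them, and where a whole thing is asked for, a point or a joint stands for the part that bears it (a point fixed in the world has none). Each returns a list of dicts, best first, with "score" (0 to 1); they miss things now and then, are a little off and sometimes report something else, mostly with a low value. They report only what shows in the picture. A call takes as long as a camera call.
- env.search_frame(picture, label): "point" ([column, row] in pixels, amid what is visible of it).
- env.landmark_of(picture, label): "point" ([column, row] in pixels: a listed point, or the origin of a listed thing).
The state is a dict: "time_s": time; "qpos": joint angles; "qvel": joint speeds; "effort": joint torques, N m; "ee_pos": TCP position; "ee_rot": TCP orientation; "force": force on the tool from outside, world axes, zero at the start; "torque": the same for the moment, N m; "gripper_width": finger opening in mm; "gripper_force": force on a finger pad.
Only numpy, scipy, OpenCV 4.12 (cv2) and the standard library are available. Lean on these libraries where they do the work, as an engineer would, in place of code of your own. Each camera call takes 0.05 s, during which the arm holds its last target. There are 200 camera calls.

## Task

The lid of the spice mill is only sitting on top of its thread. Swing its red bar anticlockwise (seen from above) until the lid drops into the thread start at the white mark, then swing the bar back clockwise to run the lid down until it just clicks the yellow roller switch, the bar in line with the green mark, and no further. Keep the lid level, do not lift it or turn it clockwise before it has dropped, and leave the other things on the table where they are.

Things in the scene. Friction and masses are not known exactly. Their poses are not given: they have to be found in the camera images.
- mill: White electric spice mill, fixed to the table: round base 124 mm across, 85 mm high, a threaded glass neck 60 mm across on top, to 163 mm. Origin on its axis at the table, z up. Two flat pointers (tops at 85 mm) stick out to 112 mm from the axis: white-striped along its +y (thread start), green-striped along its +x (end of the run); the bar swings clockwise from +y by 90 degrees to +x.
- lid: Loose black cap, 0.3 kg, 88 mm across, 46 mm high, round the neck with 1 to 2 mm play; a red bar sticks out along its +x: 12 mm wide, 14 mm high, 44 to 90 mm from the axis, 25 to 39 mm above the origin. Origin on its axis at the lower edge, z up. At first it rests on the thread's rim, origin 139 mm above the table. It turns under 1 to 2 N at the bar's end, no downward push, and stays where left.
- lid_tip (a point): Middle of the end face of the lid's red bar, 90 mm from the lid's axis, 32 mm above the lid's origin. At the start it points 24 to 47 degrees clockwise of the white pointer.
- start_mark (a point): Point on the white stripe, 90 mm from the mill's axis, height 85 mm; under the bar's tip at the thread start. Once the bar is within about 8 degrees of it the lid drops 9 mm (its origin to 130 mm) and a stop ends anticlockwise turning; turned clockwise from there the lid sinks 6.5 mm more, evenly over 90 degrees, to 123.5 mm.
- click_mark (a point): Point on the green stripe, 90 mm from the mill's axis, height 85 mm; right under the bar's tip in the middle of the switch's allowed range (5 degrees either way).
- switch (a joint): Angle of the switch's roller lever (rad), 0 free, growing as the bar pushes the roller clockwise. The bar touches it from 13 degrees before the green stripe. It clicks at 0.22 (bar 5 degrees before the stripe), reads about 0.35 with the bar right over it, and is overtravelled above 0.48 (bar 5 degrees past). Soft spring, below 0.3 N.
- roller (a point): Centre of the yellow roller, 10 mm across and long, on a 40 mm lever pivoted 117 mm above the table; 60 mm from the mill's axis, just clockwise of the green stripe, about 155 mm high; free, it leans 20 degrees anticlockwise.
- turntable: blue turntable, 230 mm across, 36 mm high, carrying two jars; bystander
- spice_jar: amber glass jar, black lid, 95 mm high, on the turntable; bystander
- pepper_jar: clear glass jar, red lid, 95 mm high, on the turntable; bystander
- rolling_pin: short beech rolling pin, 260 mm long, 48 mm thick; bystander
- saucers: stack of three saucers, 144 mm across, 40 mm high; bystander
- spoon_rest: steel spoon rest, 10 mm high; bystander
- mug: blue mug, 90 mm high; bystander

How it is judged:
By the outcome, as a careful person would: the job done as asked, in the order asked, and still so for the second after the job is handed in, with the robot touching nothing.
It also fails if it takes over 45 s, if anything falls off the work surface, if the arm or the gripper's body presses on something with over 40 N, if the wrist force passes 120 N, or if a joint passes its speed limit or range.

## Working session

There is one attempt and no reset: what is moved stays moved. The work goes in short steps, Python scripts to look and compute and a tool call to move; the robot and the scene stay as the last step left them, time stands still between calls to the robot, and variables do not carry over. Pictures are saved under pics/ and viewed, at most 10 in all, crops included, and the job is handed in when it is done.

Besides the shell and the picture viewer there is one more tool, called after ">>>" as name(argument=value, ...) on one line, values as JSON. move_arm: Moves the arm, as the interface text tells. Its arguments: {"type":"object","properties":{"plan":{"type":"array","items":{"type":"array"}},"squeeze":{"type":"number"}},"required":["plan"]}

```bash
mkdir -p pics; cat > h.py <<'E'
import numpy as np, cv2
from scipy.spatial.transform import Rotation as R
from workcell import env
def K(p):
    f=240/np.tan(np.radians(p["fovy"])/2); return np.array([[f,0,p["cx"]],[0,f,p["cy"]],[0,0,1]])
def rot(p):
    o=np.array(p["orientation"],float)
    return o if o.shape==(3,3) else R.from_euler('xyz',o,degrees=True).as_matrix() if o.size==3 else None
def ray(p,uv):
    n=cv2.undistortPoints(np.array([[uv]],float),K(p),np.array(p["D"],float))[0,0]
    return rot(p)@np.array([n[0],n[1],1])
def at_z(p,uv,z):
    d=ray(p,uv); c=np.array(p["position"],float); return c+d*(z-c[2])/d[2]
def depth(p,uv):
    u,v=map(int,np.round(uv)); w=p["z_map"][max(v-1,0):v+2,max(u-1,0):u+2]; w=w[w>0]
    return np.array(p["position"])+ray(p,uv)*np.median(w) if w.size else None
def save(p,n): cv2.imwrite(f"pics/{n}.png",p["frame"][:,:,::-1])
E
python3 - <<'E'
from h import *
np.set_printoptions(precision=1,suppress=True)
print(env.state())
for n in("scene","top"):
    p=env.grab_frame(n); save(p,n+"0"); print(n,p["position"],p["orientation"],p["fovy"],p["D"])
    for l,z in(("lid_tip",171),("start_mark",85),("click_mark",85),("roller",155),("mill",0),("lid",139)):
        for r in env.landmark_of(p,l)[:2]: print(l,r["score"],np.array(r["point"]),at_z(p,r["point"],z),depth(p,r["point"]))
    for l in("turntable","spice_jar","pepper_jar","rolling_pin","saucers","spoon_rest","mug"):
        for r in env.search_frame(p,l)[:1]: print(l,r["score"],np.array(r["point"]),depth(p,r["point"]))
E
```

```text
{'time_s': 0.0, 'qpos': array([74. , 18.3, 89.7, -0. , 72. , -1.1]), 'qvel': array([-0. ,  0.1,  0. , -0. ,  0. , -0.1]), 'effort': array([  0. , -41.2, -23.2,   0.1,   0. ,  -0. ]), 'ee_pos': array([147. , 555.4, 213.2]), 'ee_rot': array([-179.9,   -0. ,  165.2]), 'force': array([-1.1,  0.3,  0.6]), 'torque': array([ 0. ,  0.1, -0. ]), 'gripper_force': 0.0, 'gripper_width': 91.50191003332792}
scene [1542.6  345.2  824.4] [-122.8   -0.6  109.3] 57.090831508890595 [-0.1  0.   0.   0.   0. ]
lid_tip 0.76 [311.5 242.7] [582.6   5.4 171. ] [338.3 -81.    4.7]
start_mark 0.91 [319.5 260.5] [538.8  15.1  85. ] [421.9 -23.4  -1.2]
click_mark 0.57 [279.4 275.8] [647.3 -65.7  85. ] [649.5 -64.7  86.8]
mill 0.66 [290.4 277.5] [540.7 -77.7   0. ] [605.5 -50.3  53.3]
lid 0.98 [287.5 241.7] [554.4 -78.  139. ] [590.9 -62.4 164.3]
turntable 0.94 [460.  283.8] [431.8 419.8  27. ]
spice_jar 0.57 [480.2 262.2] [388.4 464.6  87.3]
pepper_jar 0.66 [435.6 256.8] [407.5 335.3  88.6]
rolling_pin 0.55 [205.6 289.9] [ 731.3 -256.5   45.2]
saucers 0.97 [199.3 246.5] [ 527.3 -405.2   32.1]
spoon_rest 0.83 [43
[... 276 characters left out ...]
85. ] [560.4  14.8   1.7]
click_mark 0.78 [362.5 201.4] [640.9 -64.1  85. ] [640.8 -64.1  85.7]
roller 0.36 [366.4 209.3] [607.3 -67.5 155. ] [606.7 -67.3 158.1]
roller 0.21 [365.2 237.4] [539.7 -63.4 155. ] [536.1 -61.  184.4]
mill 0.55 [363.3 239.8] [551.9 -71.1   0. ] [530.5 -56.5 184.9]
lid 0.82 [369.5 230.5] [558.3 -75.4 139. ] [551.9 -71.  186. ]
turntable 0.87 [179.3 294.7] [407.  418.6  24.4]
spice_jar 0.59 [153.6 311.6] [367.4 447.5 119.7]
pepper_jar 0.61 [202.4 302. ] [389.8 329.5 120.2]
rolling_pin 0.95 [440.6 176.4] [ 714.6 -275.9   46.5]
saucers 0.71 [490.6 250.5] [ 517.1 -402.7   32.9]
spoon_rest 0.98 [201. 209.] [640.4 373.8   3.2]
mug 0.69 [464.8 309.8] [ 362.4 -336.3    5.1]
```

```bash
python3 - <<'E'
from h import *
np.set_printoptions(precision=1,suppress=True)
p=env.grab_frame("top"); 
im=p["frame"][150:290,290:440,::-1]; cv2.imwrite("pics/topc.png",cv2.resize(im,None,fx=4,fy=4,interpolation=cv2.INTER_CUBIC))
q=env.grab_frame("scene"); im=q["frame"][200:320,220:370,::-1]; cv2.imwrite("pics/scc.png",cv2.resize(im,None,fx=4,fy=4,interpolation=cv2.INTER_CUBIC))
# all points of z-map, lid top
Z=p["z_map"].astype(float); v,u=np.mgrid[0:480,0:640]
n=cv2.undistortPoints(np.c_[u.ravel(),v.ravel()].astype(float)[:,None],K(p),np.array(p["D"],float))[:,0]
P=(np.c_[n,np.ones(len(n))]*Z.ravel()[:,None])@rot(p).T+np.array(p["position"])
C=p["frame"].reshape(-1,3).astype(int)
near=np.hypot(P[:,0]-553,P[:,1]+72)<130
def circ(m,name):
    A=P[m][:,:2].astype(np.float32); c,r=cv2.minEnclosingCircle(A); print(name,m.sum(),A.mean(0),c,r,np.median(P[m][:,2]))
circ(near&(P[:,2]>179)&(P[:,2]<192),"lidtop")
red=near&(C[:,0]>110)&(C[:,1]<70)&(C[:,2]<70)&(P[:,2]>155)
circ(red,"red"); A=P[red]; c,s,vt=np.linalg.svd(A[:,:2]-A[:,:2].mean(0)); print(vt[0],np.degrees(np.arctan2(vt[0,1],vt[0,0])),A[:,:2].min(0),A[:,:2].max(0))
yl=near&(C[:,0]>150)&(C[:,1]>110)&(C[:,2]<80); circ(yl,"yellow")
gr=near&(C[:,1]>C[:,0]+30)&(C[:,1]>C[:,2]+20); circ(gr,"green")
print(np.median(P[near&(P[:,2]>75)&(P[:,2]<95)],0))
E
```

```text
lidtop 1162 [548.8 -73.3] (558.0242919921875, -54.6722526550293) 66.0737075805664 185.12381433102126
red 65 [578.2 -17.4] (578.1148681640625, -15.199348449707031) 22.033979415893555 178.3498593113443
[-0.5 -0.9] -118.36594847057476 [565.9 -36.2] [592.6   5.7]
yellow 6 [609.5 -69.8] (609.8082885742188, -70.1700210571289) 3.012486457824707 160.60112722199915
green 35 [639.3 -69. ] (633.6948852539062, -68.90229797363281) 25.72458839416504 86.00394587665892
[539.2 -57.5  85. ]
```

View pics/topc.png

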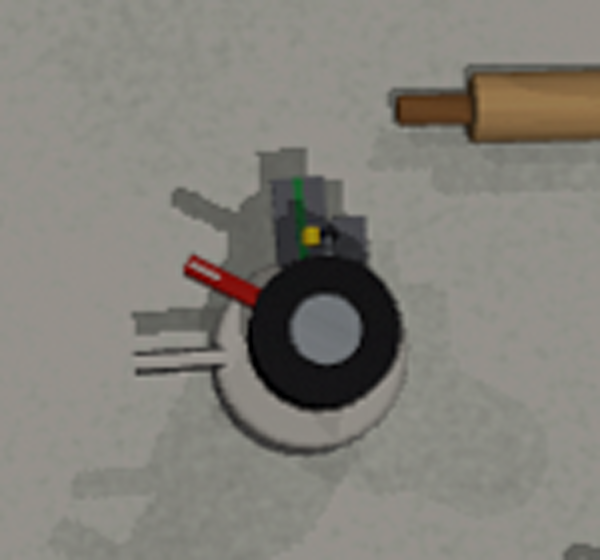

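View pics/scc.png

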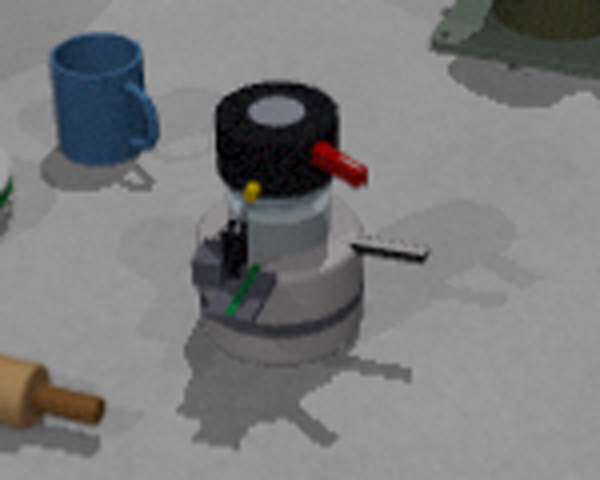

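View pics/top0.png

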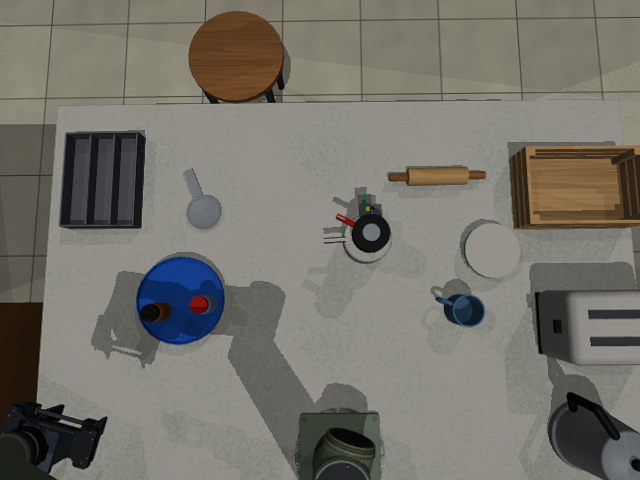

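The top crop shows the white pointer pointing left (crop 135–225,360), the green stripe pointing up (crop 300,180–255), the roller at (312,236) and the bar tip at (190,263). I'll do one finer fit of the axis and angles before moving.

```bash
cat >> h.py <<'E'
def cloud(p):
    Z=p["z_map"].astype(float); v,u=np.mgrid[0:480,0:640]
    n=cv2.undistortPoints(np.c_[u.ravel(),v.ravel()].astype(float)[:,None],K(p),np.array(p["D"],float))[:,0]
    return (np.c_[n,np.ones(len(n))]*Z.ravel()[:,None])@rot(p).T+np.array(p["position"]), p["frame"].reshape(-1,3).astype(int)
E
python3 - <<'E'
from h import *
from scipy.optimize import least_squares
np.set_printoptions(precision=1,suppress=True)
for cam in("top","scene"):
    p=env.grab_frame(cam); P,C=cloud(p); d=np.hypot(P[:,0]-551,P[:,1]+72)
    mx=C.max(1); sat=mx-C.min(1)
    lid=(d<60)&(abs(P[:,2]-185)<4)&(C[:,0]<mx+1)&~((C[:,0]>90)&(sat>50)); 
    c=cv2.minEnclosingCircle(P[lid][:,:2].astype(np.float32)); print(cam,"lid",lid.sum(),c)
    sil=lid&(mx>90)&(d<30); print("silver",sil.sum(),P[sil].mean(0))
    cap=(d<130)&(d>63)&(abs(P[:,2]-85)<4); 
    g=(d<130)&(C[:,1]>C[:,0]+25)&(C[:,1]>C[:,2]+15)&(abs(P[:,2]-85)<5)
    A=P[g][:,:2]; m=A.mean(0); vt=np.linalg.svd(A-m)[2][0]; print("green",g.sum(),m,np.degrees(np.arctan2(vt[1],vt[0])),A.min(0),A.max(0))
    w=(d>68)&(d<118)&(abs(P[:,2]-85)<5)&(P[:,1]>-20)
    A=P[w][:,:2]; m=A.mean(0); vt=np.linalg.svd(A-m)[2][0]; print("white",w.sum(),m,np.degrees(np.arctan2(vt[1],vt[0])),A.min(0),A.max(0))
    b=(d<75)&(abs(P[:,2]-85)<2.5)&(mx>100)&(sat<40)
    A=P[b][:,:2].astype(np.float32);
    print("base",b.sum(),cv2.minEnclosingCircle(A[np.hypot(A[:,0]-551,A[:,1]+72)<66]))
    r=(d<110)&(C[:,0]>100)&(C[:,1]<70)&(C[:,2]<70)&(P[:,2]>174)&(P[:,2]<183)
    A=P[r][:,:2]; m=A.mean(0); vt=np.linalg.svd(A-m)[2][0]; print("bar",r.sum(),m,np.degrees(np.arctan2(vt[1],vt[0]))%180,np.degrees(np.arctan2(m[1]+72,m[0]-551)))
E
```

```text
top lid 1092 ((548.0971069335938, -74.9594955444336), 43.89918899536133)
silver 221 [548.9 -74.6 185.3]
green 39 [638.4 -68.8] -177.2168424884941 [607.9 -72.5] [659.3 -65.5]
white 90 [542.3  15.6] 94.66764224356012 [534.3  -5.4] [550.1  35. ]
base 417 ((547.840576171875, -71.3338394165039), 63.61430740356445)
bar 68 [578.3 -17.6] 62.01726171914687 63.30498598383715
scene lid 411 ((550.2899169921875, -77.03538513183594), 48.040714263916016)
silver 76 [549.  -75.8 184.9]
green 31 [630.4 -70.1] 4.441776577000005 [598.9 -75. ] [663.7 -66.1]
white 54 [545.9  17.2] 91.15238315655641 [534.8  -3.9] [554.3  36.8]
base 190 ((550.712158203125, -70.396728515625), 61.89595413208008)
bar 33 [582.1 -16.5] 60.82406058825548 60.755537887430286
```

>>> move_arm(plan=[[[2.95,-3.68,0],-6.85,0.6],[[2.95,-3.68,0],-6.85,0.6],[[2.95,-3.68,0],-6.85,0.6],[[2.95,-3.68,0],-6.85,0.6],[[2.95,-3.68,0],-6.85,0.6]])

```text
time_s: 2.1
ee_pos: [295.5, 370.4, 214.1]
ee_rot: [180.0, -0.0, 130.7]
force: [0.6, 1.1, 0.1]
gripper_width: 54.3
gripper_force: 0.0
```

>>> move_arm(plan=[[[2.95,-3.68,0],-6.85,0.6],[[2.95,-3.68,0],-6.85,0.6],[[2.95,-3.68,0],-6.85,0.6],[[2.95,-3.68,0],-6.85,0.6],[[2.95,-3.68,0],-6.85,0.6]])

```text
time_s: 2.6
ee_pos: [443.1, 186.2, 214.3]
ee_rot: [179.9, -0.0, 96.4]
force: [0.6, 1.1, -0.2]
gripper_width: 36.2
gripper_force: 0.0
```

>>> move_arm(plan=[[[2.95,-3.68,0],-6.85,0.6],[[2.95,-3.68,0],-6.85,0.6],[[2.95,-3.68,0],-6.85,0.6],[[2.95,-3.68,0],-6.85,0.6],[[2.95,-3.68,0],-6.85,0.6]])

```text
time_s: 3.1
ee_pos: [590.7, 2.1, 214.1]
ee_rot: [180.0, -0.0, 62.1]
force: [-0.3, 0.6, 0.1]
gripper_width: 36.4
gripper_force: 0.0
```

>>> move_arm(plan=[[[0,0,0],0,0.6],[[0,0,0],0,0.6],[[0,0,0],0,0.6]])

```text
time_s: 3.4
ee_pos: [588.9, 4.6, 213.9]
ee_rot: [-179.9, -0.0, 62.5]
force: [-0.5, 0.4, 0.2]
gripper_width: 36.1
gripper_force: 0.0
```

>>> move_arm(plan=[[[0,0,-2],0,0.6],[[0,0,-1.5],0,0.6],[[0,0,-1.5],0,0.6],[[0,0,-1.3],0,0.6],[[0,0,0],0,0.6]])

```text
time_s: 3.9
ee_pos: [587.9, 4.9, 149.4]
ee_rot: [-179.8, 0.1, 62.5]
force: [-0.2, 0.7, -0.1]
gripper_width: 36.4
gripper_force: 0.0
```

```bash
python3 - <<'E'
from h import *
ims=[]
for n,(r,c) in {"top":(150,290),"scene":(180,220)}.items():
    p=env.grab_frame(n); ims.append(cv2.resize(p["frame"][r:r+140,c:c+130,::-1],None,fx=3,fy=3,interpolation=cv2.INTER_CUBIC))
cv2.imwrite("pics/a1.png",np.hstack(ims)); print(env.state()["force"])
# swing table: TCP for theta at r=88, pushing finger offset none
for t in range(62,110,4): print(t,549+88*np.cos(np.radians(t)),-74.5+88*np.sin(np.radians(t)))
E
```

```text
[-0.70697307  0.28923663 -0.56478712]
62 590.3134975251584 3.199388171585568
66 584.7928245906704 5.89200027254887
70 579.0977726126589 8.192950629159938
74 573.256087311896 10.091029242572063
78 567.2962287919628 11.576988864574886
82 561.2472328844858 12.643590049258194
86 555.138569689483 13.285636422864528
90 549.0 13.5
94 542.861430310517 13.285636422864528
98 536.7527671155143 12.643590049258194
102 530.7037712080372 11.5769888645749
106 524.743912688104 10.091029242572063
```

View pics/a1.png

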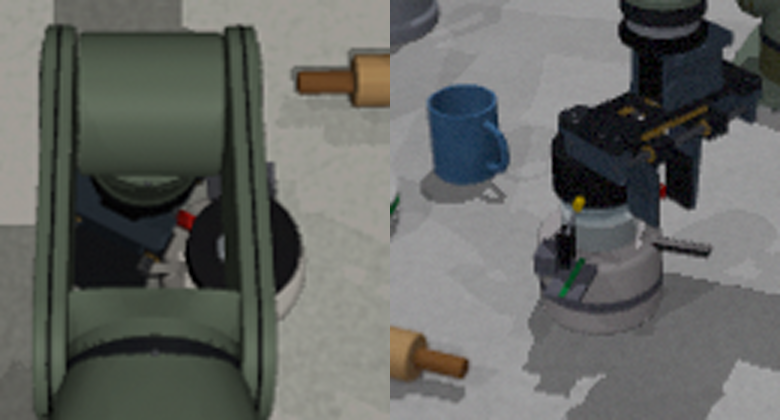

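Both fingers straddle the bar: red shows between them (panel ~(185,220) in the top view and (663,192) in the scene view). Next I compute the swing steps.

```bash
cat >> h.py <<'E'
def tcp(th,off,r=88,c=(549,-74.5)):
    t=np.radians(th); return np.array(c)+r*np.array([np.cos(t),np.sin(t)])+off*np.array([-np.sin(t),np.cos(t)])
E
python3 - <<'E'
from h import *
prev=np.array([588.5,4.9])
for th in [62.5,65.5,68.5,71.5,74.5,77.5,80.5,83.5,86.5,89.5,92.5]:
    q=tcp(th,12); print(th,q.round(1),((q-prev)/10).round(2)); prev=q
E
```

```text
62.5 [579.    9.1] [-0.95  0.42]
65.5 [574.6  10.6] [-0.44  0.15]
68.5 [570.1  11.8] [-0.45  0.12]
71.5 [565.5  12.8] [-0.45  0.1 ]
74.5 [561.   13.5] [-0.46  0.07]
77.5 [556.3  14. ] [-0.46  0.05]
80.5 [551.7  14.3] [-0.46  0.03]
83.5 [547.   14.3] [-0.46  0.  ]
86.5 [542.4  14.1] [-0.46 -0.02]
89.5 [537.8  13.6] [-0.46 -0.05]
92.5 [533.2  12.9] [-0.46 -0.07]
```

>>> move_arm(plan=[[[-0.5,0.2,0],0,0.6],[[-0.45,0.22,0],0,0.6],[[-0.44,0.15,0],3,0.6],[[-0.45,0.12,0],3,0.6],[[-0.45,0.1,0],3,0.6]])

```text
time_s: 4.5
ee_pos: [566.8, 11.8, 151.8]
ee_rot: [179.9, -0.0, 71.6]
force: [1.0, -1.2, -0.1]
gripper_width: 36.7
gripper_force: 0.5
```

>>> move_arm(plan=[[[-0.46,0.07,0],3,0.6],[[-0.46,0.05,0],3,0.6],[[-0.46,0.03,0],3,0.6],[[0,0,0],0,0.6]])

```text
time_s: 4.9
ee_pos: [552.4, 13.4, 151.6]
ee_rot: [180.0, -0.0, 80.4]
force: [-0.7, 1.4, -1.0]
gripper_width: 36.7
gripper_force: 0.0
```

```bash
cat >> h.py <<'E'
def view(name):
    p=env.grab_frame("scene"); im=p["frame"][170:310,240:390,::-1]; cv2.imwrite(f"pics/{name}.png",cv2.resize(im,None,fx=4,fy=4,interpolation=cv2.INTER_CUBIC))
def lidz():
    p=env.grab_frame("scene"); P,C=cloud(p); d=np.hypot(P[:,0]-549,P[:,1]+74.5); m=C.max(1); s=m-C.min(1)
    k=(d<40)&(P[:,2]>155)&(P[:,2]<192)&(s<40); k2=(d<13)&k
    r=(d<105)&(C[:,0]>100)&(C[:,1]<70)&(C[:,2]<70)&(P[:,2]>140)
    A=P[r]; print("lid top z",np.median(P[k2][:,2]),k2.sum(),"red",r.sum(),A.mean(0) if len(A) else 0, "ang",np.degrees(np.arctan2(A[:,1].mean()+74.5,A[:,0].mean()-549)) if len(A) else 0)
    s=env.state(); print(s["ee_pos"],s["force"],s["torque"])
E
python3 -c "
from h import *
lidz();view('b1')"
```

```text
lid top z 185.2406685550709 26 red 4 [562.35638278 -22.6012551  173.18347279] ang 75.56784580658872
[552.73656239  13.37586301 151.55201744] [ 0.16659544 -0.72340607  0.35954354] [-0.08304325  0.10314536 -0.00635685]
```

View pics/b1.png

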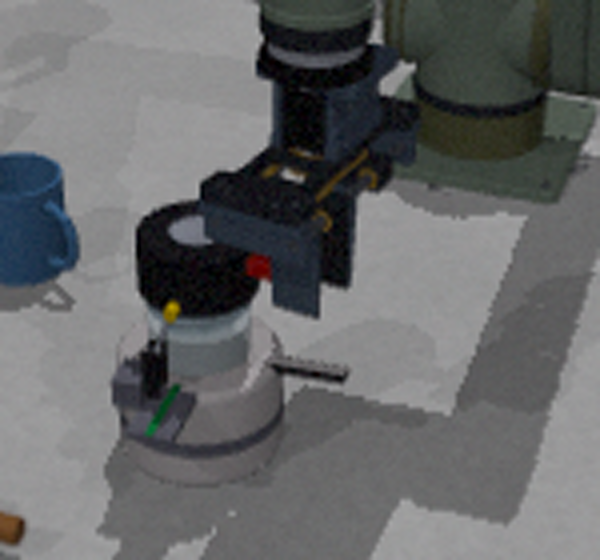

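The bar (red at crop (258,266)) follows the finger and the lid is still up, top at 185. I'll keep swinging.

>>> move_arm(plan=[[[-0.46,0,0],3,0.6],[[-0.46,-0.02,0],3,0.6],[[-0.23,-0.02,0],1.5,0.6],[[0,0,0],0,0.6]])

```text
time_s: 5.4
ee_pos: [541.4, 12.9, 151.1]
ee_rot: [180.0, -0.0, 87.9]
force: [-0.2, -0.3, -0.3]
gripper_width: 36.8
gripper_force: 0.0
```

```bash
python3 -c "
from h import *
lidz()"
```

```text
lid top z 176.4226538805787 32 red 5 [558.46155551 -19.59382735 163.95272904] ang 80.22268635780603
[541.61455     12.88406285 151.09974056] [-0.04249043  0.87188756  0.43036172] [-0.02935554  0.06977709  0.0091575 ]
```

Lid has dropped (top 176.4 → origin 130). Now the clockwise run.

```bash
python3 - <<'E'
from h import *
prev=np.array([541.2,13.]);
for th in [88,*range(84,0,-4)]:
    q=tcp(th,-12); print(th,q.round(1),((q-prev)/10).round(2)); prev=q
E
```

```text
88 [564.1  13. ] [2.29 0.  ]
84 [570.1  11.8] [ 0.61 -0.13]
80 [576.1  10.1] [ 0.6  -0.17]
76 [581.9   8. ] [ 0.58 -0.21]
72 [587.6   5.5] [ 0.57 -0.25]
68 [593.1   2.6] [ 0.55 -0.29]
64 [598.4  -0.7] [ 0.53 -0.33]
60 [603.4  -4.3] [ 0.5  -0.36]
56 [608.2  -8.3] [ 0.48 -0.4 ]
52 [612.6 -12.5] [ 0.45 -0.43]
48 [616.8 -17.1] [ 0.42 -0.46]
44 [620.6 -22. ] [ 0.38 -0.49]
40 [624.1 -27.1] [ 0.35 -0.51]
36 [627.2 -32.5] [ 0.31 -0.54]
32 [630. -38.] [ 0.27 -0.56]
28 [632.3 -43.8] [ 0.23 -0.57]
24 [634.3 -49.7] [ 0.19 -0.59]
20 [635.8 -55.7] [ 0.15 -0.6 ]
16 [636.9 -61.8] [ 0.11 -0.61]
12 [637.6 -67.9] [ 0.07 -0.62]
8 [637.8 -74.1] [ 0.02 -0.62]
4 [637.6 -80.3] [-0.02 -0.62]
```

>>> move_arm(plan=[[[0.8,0,-0.1],0,0.6],[[0.8,0,-0.1],0,0.6],[[0.69,0,-0.1],0,0.6],[[0.61,-0.13,0],-4,0.6],[[0.6,-0.17,0],-4,0.6]])

```text
time_s: 5.95
ee_pos: [576.9, 9.9, 147.4]
ee_rot: [-179.9, 0.0, 79.8]
force: [-0.7, -0.6, -0.6]
gripper_width: 36.3
gripper_force: 0.3
```

>>> move_arm(plan=[[[0.58,-0.21,0],-4,0.6],[[0.57,-0.25,0],-4,0.6],[[0.55,-0.29,0],-4,0.6],[[0.53,-0.33,0],-4,0.6],[[0,0,0],0,0.6]])

```text
time_s: 6.45
ee_pos: [599.8, -1.2, 147.5]
ee_rot: [180.0, 0.0, 63.9]
force: [-0.3, 0.2, 0.2]
gripper_width: 36.5
gripper_force: 0.0
```

```bash
python3 -c "
from h import *
lidz();view('c1')"
```

```text
lid top z nan 0 red 1 [589.53939852   3.61853919 154.19148949] ang 62.573069950571536
[599.32087936  -1.05321715 147.52266925] [ 0.72114241  0.07971462 -0.14681701] [-0.10764633  0.08957426  0.04207159]
  return _methods._mean(a, axis=axis, dtype=dtype,
  ret = ret.dtype.type(ret / rcount)
```

View pics/c1.png

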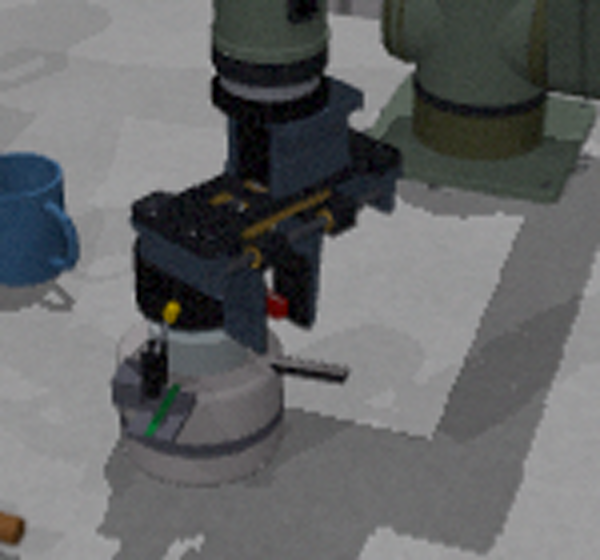

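The bar (red at crop (277,306)) is against the far finger and moving with it. Continuing to about 16°.

>>> move_arm(plan=[[[0.5,-0.36,0],-4,0.6],[[0.48,-0.4,0],-4,0.6],[[0.45,-0.43,0],-4,0.6],[[0.42,-0.46,0],-4,0.6],[[0.38,-0.49,0],-4,0.6]])

```text
time_s: 7.05
ee_pos: [620.8, -22.0, 147.8]
ee_rot: [-179.9, 0.0, 43.8]
force: [-0.6, 0.1, -0.1]
gripper_width: 36.1
gripper_force: 0.4
```

>>> move_arm(plan=[[[0.35,-0.51,0],-4,0.6],[[0.31,-0.54,0],-4,0.6],[[0.27,-0.56,0],-4,0.6],[[0.23,-0.57,0],-4,0.6],[[0.19,-0.59,0],-4,0.6]])

```text
time_s: 7.55
ee_pos: [634.4, -49.7, 147.8]
ee_rot: [-180.0, 0.0, 23.8]
force: [0.7, 1.2, -0.8]
gripper_width: 36.4
gripper_force: 0.4
```

>>> move_arm(plan=[[[0.15,-0.6,0],-4,0.6],[[0.11,-0.61,0],-4,0.6],[[0,0,0],0,0.6],[[0,0,0],0,0.6]])

```text
time_s: 7.95
ee_pos: [637.1, -62.0, 148.0]
ee_rot: [-180.0, 0.0, 16.0]
force: [-0.3, 0.7, -0.1]
gripper_width: 36.6
gripper_force: 0.0
```

```bash
python3 -W ignore -c "
from h import *
lidz();view('d1')
p=env.grab_frame('scene')
for l,z in (('lid_tip',157),('roller',155),('click_mark',85)):
    for r in env.landmark_of(p,l)[:1]:
        q=at_z(p,r['point'],z); print(l,r['score'],r['point'],q,np.degrees(np.arctan2(q[1]+74.5,q[0]-549)))
"
```

```text
lid top z nan 0 red 0 0 ang 0
[637.09140841 -61.8772825  148.01218785] [ 0.44528495  0.13096242 -0.50188637] [-0.03479945  0.15455284  0.01812071]
roller 0.42 [288.7, 249.3] [612.20730233 -50.33731129 155.        ] 20.920698230841005
click_mark 0.74 [277.5, 272.4] [634.52152561 -76.92195405  85.        ] -1.6221724813571456
```

View pics/d1.png

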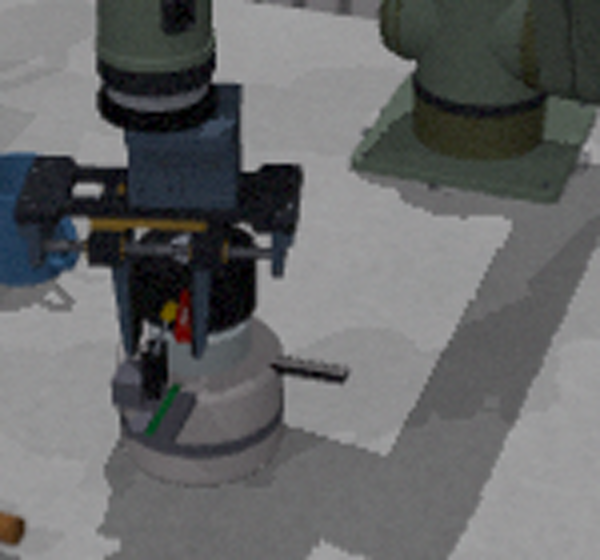

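The bar (crop (185,315)) is just reaching the yellow roller (170,312), which fits the expected 16.5°. I'll push slowly to about 5°.

>>> move_arm(plan=[[[0.04,-0.31,0],-2,0.6],[[0.03,-0.31,0],-2,0.6],[[0.01,-0.31,0],-2,0.6],[[0.01,-0.31,0],-2,0.6],[[0,0,0],0,0.6]])

```text
time_s: 8.75
ee_pos: [638.0, -74.6, 147.9]
ee_rot: [180.0, 0.0, 7.9]
force: [-1.0, -0.0, -0.1]
gripper_width: 36.0
gripper_force: 0.0
```

>>> move_arm(plan=[[[0,-0.23,0],-1.5,0.6],[[0,-0.23,0],-1.5,0.6],[[0,0,0],0,0.6],[[0,0,0],0,0.6]])

```text
time_s: 9.15
ee_pos: [638.1, -79.3, 148.0]
ee_rot: [180.0, -0.0, 4.9]
force: [-0.1, 0.1, -0.4]
gripper_width: 36.5
gripper_force: 0.0
```

```bash
cat >> h.py <<'E'
def meas():
    for cam in("scene","top"):
        p=env.grab_frame(cam); P,C=cloud(p)
        for l,z in (('lid_tip',156),('roller',155),('click_mark',85)):
            for r in env.landmark_of(p,l)[:1]:
                q=at_z(p,r['point'],z); print(cam,l,r['score'],r['point'],q.round(1),np.degrees(np.arctan2(q[1]+74.5,q[0]-549)).round(1))
        d=np.hypot(P[:,0]-549,P[:,1]+74.5)
        r=(d<105)&(d>40)&(C[:,0]>90)&(C[:,1]<70)&(C[:,2]<70)&(abs(P[:,2]-161)<8)
        if r.sum(): m=P[r].mean(0); print(cam,"red",r.sum(),m.round(1),np.degrees(np.arctan2(m[1]+74.5,m[0]-549)).round(1))
        g=(d<130)&(C[:,1]>C[:,0]+25)&(C[:,1]>C[:,2]+15)&(abs(P[:,2]-85)<5)
        if g.sum(): m=P[g].mean(0); print(cam,"green",g.sum(),m.round(1),np.degrees(np.arctan2(m[1]+74.5,m[0]-549)).round(1))
E
python3 -c "
from h import *
meas(); s=env.state(); print(s['ee_pos'],s['force'])"
```

```text
scene lid_tip 0.87 [278.3, 251.7] [634.3 -71.8 156. ] 1.8
scene click_mark 0.75 [279.0, 274.8] [643.4 -68.5  85. ] 3.6
scene red 6 [637.4 -69.7 159.1] 3.1
scene green 29 [630.2 -70.1  85.8] 3.1
top lid_tip 0.57 [365.2, 196.6] [638.  -65.2 156. ] 6.0
top roller 0.53 [370.2, 205.8] [615.7 -76.8 155. ] -2.0
top click_mark 0.85 [364.4, 203.3] [635.9 -68.9  85. ] 3.7
[638.08566382 -79.11930267 147.99944012] [ 0.74736614  0.47713028 -0.50938421]
```

>>> move_arm(plan=[[[-0.05,0.5,0],0,0.6],[[-0.05,0.6,0],0,0.6],[[0,0,0],0,0.6],[[0,0,1.5],0,0.6],[[0,0,4],0,0.6]])

```text
time_s: 10.05
ee_pos: [634.6, -67.6, 199.5]
ee_rot: [-179.9, 0.5, 4.9]
force: [0.8, -0.3, 0.6]
gripper_width: 36.7
gripper_force: 0.0
```

>>> move_arm(plan=[[[0,0,4],0,0.6],[[0,5,0],0,0.6],[[0,5,0],0,0.6],[[0,5,0],0,0.6],[[0,5,0],0,0.6]])

```text
time_s: 10.55
ee_pos: [636.8, 133.7, 243.3]
ee_rot: [180.0, -0.0, 4.9]
force: [0.2, -0.1, 0.3]
gripper_width: 36.8
gripper_force: 0.0
```

>>> move_arm(plan=[[[0,5,0],0,0.6],[[-1,4,0],0,0.6],[[-2,4,0],0,0.6],[[0,0,0],0,0.6],[[0,0,0],0,0.6]])

```text
time_s: 11.05
ee_pos: [606.6, 262.8, 242.9]
ee_rot: [180.0, -0.0, 5.1]
force: [0.9, -0.2, -0.7]
gripper_width: 36.5
gripper_force: 0.0
```

```bash
python3 -W ignore -c "
from h import *
meas();lidz()
for i in range(2):
  p=env.grab_frame('top');P,C=cloud(p); d=np.hypot(P[:,0]-549,P[:,1]+74.5); 
  r=(d<100)&(d>47)&(C[:,0]>90)&(C[:,1]<70)&(C[:,2]<70)&(abs(P[:,2]-162)<4); A=P[r][:,:2]; m=A.mean(0); v=np.linalg.svd(A-m)[2][0]; print(m,np.degrees(np.arctan(v[1]/v[0])))
a=cv2.resize(p['frame'][160:290,300:430,::-1],None,fx=3,fy=3,interpolation=2)
q=env.grab_frame('scene'); b=cv2.resize(q['frame'][200:330,225:355,::-1],None,fx=3,fy=3,interpolation=2)
cv2.imwrite('pics/e1.png',np.hstack([a,b]))
"
```

```text
scene lid_tip 0.65 [279.1, 253.0] [639.3 -67.3 156. ] 4.6
scene click_mark 0.79 [280.0, 272.9] [634.3 -69.4  85. ] 3.4
scene red 41 [620.7 -68.7 160.5] 4.6
scene green 28 [631.8 -70.   85.9] 3.1
top lid_tip 0.74 [362.3, 198.5] [633.4 -58.1 156. ] 11.0
top roller 0.58 [372.0, 209.9] [605.7 -80.9 155. ] -6.4
top red 69 [612.2 -69.7 162.1] 4.3
top green 11 [637.7 -68.3  86.2] 4.0
lid top z 169.57331630065136 34 red 34 [616.52200905 -69.50011321 161.43397391] ang 4.2349234136831955
[607.39316344 261.10152172 243.01422464] [ 1.32582663 -0.77122762  0.26977626] [-0.04267856  0.1207617   0.03135587]
[613.52936913 -69.74730146] 4.377459802718759
[613.51357642 -69.5922516 ] 4.619875645342131
```

View pics/e1.png

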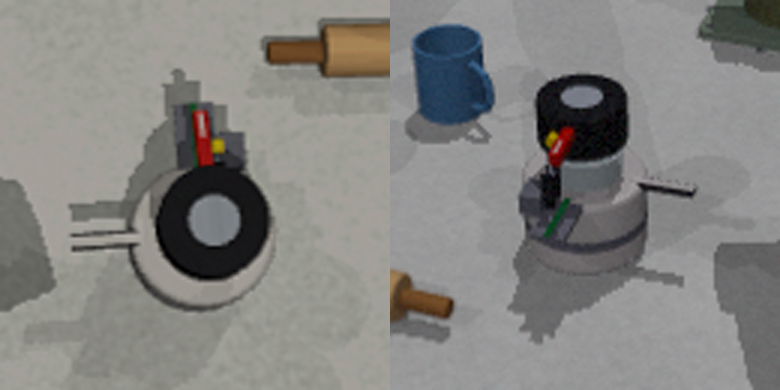

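The bar sits over the green stripe, about 1° before its middle, with the roller pressed. The lid top is at 169.6 mm, so its origin is at about 123.6 as expected, and the gripper is clear.

```bash
python3 -c "
from workcell import env
print(env.job_done())"
```

```text
the job is handed in; nothing more can be done
None
```

The lid dropped at the white mark and was run down to the switch: the cameras put the bar about 1° before the middle of the green mark with the roller pressed, though I never read the switch angle itself; the arm is clear and the job is handed in.

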